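# Collect cut blocks from the saw's catch tray into a tote

## Task

Two finished wooden blocks have slid down the hooded, sloping catch tray; one lies tight against the side wall, with no room for a finger behind it, so ease it away from the wall with a light hand before gripping it. Collect both blocks into the divided tote, one in each bay, each laid flat on the tote's floor with its upper face still up, set down gently rather than dropped. Do not press or knock hard on the tray, and leave the mug, the tape roll and the pliers where they are.

Things in the scene. Friction and masses are not known exactly. Their poses are not given: they have to be found in the camera images.
- catch_tray: fixed sheet-metal catch tray on a low stand, roofed by a hood; origin on the bench under its middle, +x points horizontally in the uphill direction, z up. Its floor rises toward +x at 30 degrees; side walls stand 42 mm off the floor. Blocks slide on the sheet metal more easily than under rubber fingertips: closed fingertips pressed on top with 8 to 14 N and moved slowly (35 mm/s) drag one sideways
- tray_lip (a point): middle of the floor's low edge (90 mm to -x and 30 mm above the tray's origin), where the lip, 16 mm high, begins. The floor is 200 mm long up the slope from here and 180 mm wide inside (y -90 to +90 mm). Axes as the tray's
- hood_edge (a point): middle of the front edge of the hood's roof (4 mm sheet, 150 mm off the floor and parallel to it), 112 mm up the slope from the lip; all beyond is roofed and cheeked. It hangs over the blocks, so a tool pointing straight down cannot get at them; one square to the floor, leaning 30 degrees toward the tray's -x side, can. Axes as the tray's
- tote: open grey plastic tote, 150 mm (x) by 240 mm (y) outside, 60 mm high, walls and floor 4 mm, fixed on a solid plywood stand 46 mm high, 160 by 250 mm; origin at the centre of the stand's underside, on the bench (rim at z = 106 mm). A divider 4 mm thick along x at y = 0, as high as the walls, makes two bays, each 142 mm (x) by 114 mm (y) inside
- bay_left (a point): centre of the floor (upper side, 50 mm above the bench) of the tote's +y bay; axes as the tote's
- bay_right (a point): centre of the floor (upper side, 50 mm above the bench) of the tote's -y bay; axes as the tote's
- block_1: finished wooden block, 45 mm (x) by 85 mm (y) by 28 mm (z, thick), about 90 g; origin at the centre of its 45x85 underside, z out of its upper face. It starts flat on the tray's slope, length up and down the slope, low end at the lip. Of the two blocks one (either) lies within 3 mm of the tray's right (-y) wall, the other has 25 mm or more free on both sides
- block_2: finished wooden block, 45 mm (x) by 85 mm (y) by 28 mm (z, thick), about 90 g; origin at the centre of its 45x85 underside, z out of its upper face. It starts flat on the tray's slope, length up and down the slope, low end at the lip. Of the two blocks one (either) lies within 3 mm of the tray's right (-y) wall, the other has 25 mm or more free on both sides
- mug: enamel mug, 87 x 115 x 86 mm, origin at the centre of its underside; bystander, to be left alone
- tape: roll of tape lying flat, 75 mm across, 22 mm high, origin at the centre of its underside; bystander, to be left alone
- pliers: pliers lying flat, 180 x 54 x 12 mm, origin at the centre of the underside; bystander, to be left alone
Mind the look-alikes: they are no part of the job. What is shaped like the block_2 but purple or yellow is not meant.

How it is judged:
By the outcome, as a careful person would: the job done as asked, in the order asked, and still so for the second after the job is handed in, with the robot touching nothing.
It also fails if it takes over 70 s, if anything falls off the work surface, if the arm or the gripper's body presses on something with over 40 N, if the wrist force passes 120 N, or if a joint passes its speed limit or range.

## Robot

A 7-joint arm with a two-finger parallel gripper is mounted at the origin on a cart in front of the work surface, level with it; the furniture and walls round the work are solid. World frame = base frame: x ahead of the robot, y to its left, z up, the work surface at z = 0. Lengths are in m, angles in rad, forces in N, time in s.
With the tool pointing down it reaches from about 0.425 to 0.875 m from the base axis. Payload 4.7 kg.
Tool frame: the origin (TCP) lies between the finger pads, 19 mm behind the fingertips; this is the grasp point; z points along the fingers, y is the line along which they close (so a half turn about z gives the same grasp; the last joint's range is limited). The gripper opens to 85 mm and grips with 20 to 120 N. Pads are 22 mm wide; open, the fingers measure 114 mm over their backs; the gripper's body (76 mm by 85 mm) begins 54 mm behind the grasp point. The pads swing forward as they close: fully open they stand 13 mm farther back than shut.
Start: joints at [1.248, 0.321, -0.07, 1.45, 0.023, 1.371, -0.057], TCP at [0.215, -0.614, 0.25] pointing down, gripper open.
Joint ranges: [-2.86, 2.86], [-0.3, 2.09], [-1.38, 1.24], [0.06, 2.45], [-1.56, 4.7], [0.09, 2.05], [-2.69, 2.69]. Speed limits (rad/s): [2.57, 2.57, 3.14, 3.14, 3.14, 3.14, 3.14].

## Interface

Orientations are given as a 3x3 rotation matrix whose columns are the frame's x, y, z axes.
In Python, from plant import sense, capture, hand_in gives the robot as it stands.
- The arm moves only by the shell command python3 -m crank 'ROWS'. ROWS is JSON, a list of rows, each a list of 3 entries, a list of its own where there are three numbers: the shift along the world's x, y, z in units of 50 mm (1.0 is 50 mm), then the turn, a rotation vector about the world's x, y, z in units of 10 degrees (1.0 is 10 degrees), then the finger opening in mm, from 0 to 85.4. A call has exactly 10 rows; each row shifts and turns the commanded pose from where the row before left it; what a row does not reach is not made up. A row lasts 1/8 s, in which the tool goes at most 62.5 mm and 10.7 degrees, less where a joint would pass 70% of its speed; a pose out of reach is approached as far as the arm can. A call is refused whole if a number of a shift passes 1 or a number of a turn 1, either way. A call with a gripper value outside its range is refused whole. The fingers move at their own pace and stop on an object; the grip force is fixed at half the most. Time passes only in rows, so rows that do not move let the fingers close, or fill a call up. It gives the time, the measured TCP pose, the force, the opening and the grip force at its end, in the units of the state.
- sense(): the state, without advancing time (a new reading comes with each control period).
- capture(name): name is "scene" or "top"; returns a dict with "color" (420x560x3 uint8, red, green, blue), "z_map" (420x560 float32, m along the optical axis (not along the pixel's ray), 0 where there is no reading), "intrinsics" (3x3 intrinsics, pixels), "position" and "rotation" of the camera in the world. Camera axes: x right, y down, z forward; pixel columns grow to the right and rows downward; lengths in m; the calibration is good to about 2 mm. A picture is of the moment at which its call begins.
- hand_in(): hands the job in; it is judged then, once.
The state is a dict: "time": time; "joint_pos": joint angles; "qvel": joint speeds; "tau": joint torques, N m; "ee_pos": TCP position; "ee_rot": TCP orientation; "wrist_force": force on the tool from outside, world axes, zero at the start; "ft_torque": the same for the moment, N m; "width": opening from 0.0 (shut) to 1.0 (fully open); "grasp_force": force on a finger pad.
Only numpy, scipy, OpenCV 4.12 (cv2) and the standard library are available. Lean on these libraries where they do the work, as an engineer would, in place of code of your own. Each camera call takes 0.05 s, during which the arm holds its last target. There are 200 camera calls.

## Working session

There is one attempt and no reset: what is moved stays moved. The work goes in short steps, Python scripts to look and compute and a shell command to move; the robot and the scene stay as the last step left them, time stands still between calls to the robot, and variables do not carry over. Pictures are saved under pics/ and viewed, at most 10 in all, crops included, and the job is handed in when it is done.

```bash
mkdir -p pics; ls; python3 - <<'E'
from plant import sense,capture
import cv2,numpy as np
for n in("scene","top"):
    c=capture(n); cv2.imwrite(f"pics/{n}0.png",c["color"][:,:,::-1]); np.savez(f"{n}0.npz",**c)
    print(n,c["intrinsics"].tolist(),np.round(c["position"],3),np.round(c["rotation"],3).tolist())
s=sense();print({k:np.round(v,3).tolist() for k,v in s.items()})
E
```

```text
pics
scene [[429.4666188123297, 0.0, 279.83197403310913], [0.0, 429.4666188123297, 208.33135576921603], [0.0, 0.0, 1.0]] [-0.204  0.946  0.769] [[-0.822, -0.271, 0.5], [-0.569, 0.379, -0.73], [0.008, -0.885, -0.466]]
top [[389.2073608530376, 0.0, 274.5095743264488], [0.0, 389.2073608530376, 208.03978254914452], [0.0, 0.0, 1.0]] [ 0.184 -0.171  1.311] [[0.386, -0.888, 0.25], [-0.922, -0.372, 0.102], [0.003, -0.27, -0.963]]
{'time': 0.1, 'joint_pos': [1.248, 0.322, -0.07, 1.452, 0.023, 1.371, -0.057], 'qvel': [-0.001, -0.002, -0.0, -0.003, -0.001, -0.001, -0.0], 'tau': [0.0, -49.488, -0.384, -31.521, 0.013, 0.007, 0.0], 'ee_pos': [0.215, -0.613, 0.249], 'ee_rot': [[0.944, 0.33, -0.001], [0.33, -0.944, 0.002], [-0.0, -0.002, -1.0]], 'wrist_force': [0.672, 0.046, -0.233], 'ft_torque': [-0.004, -0.064, -0.043], 'grasp_force': 0.0, 'width': 1.002}
```

View pics/scene0.png

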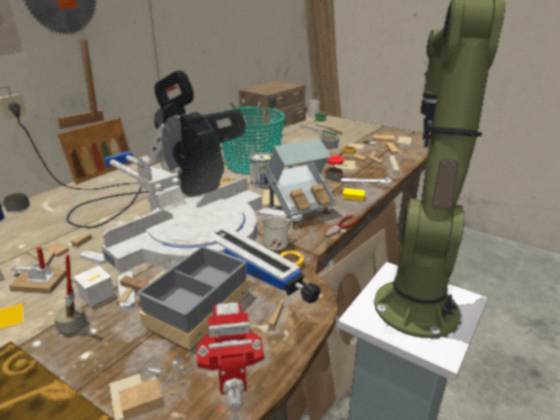

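View pics/top0.png

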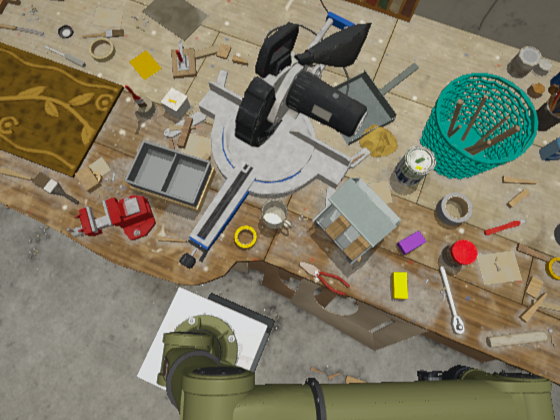

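```bash
cat > h.py <<'E'
import numpy as np,cv2
def cloud(c):
    K,R,p,z=c["intrinsics"],c["rotation"],c["position"],c["z_map"]
    v,u=np.mgrid[:z.shape[0],:z.shape[1]]
    P=np.stack([(u-K[0,2])/K[0,0]*z,(v-K[1,2])/K[1,1]*z,z],-1)@R.T+p
    P[z==0]=np.nan
    return P
def proj(c,P):
    q=(np.asarray(P)-c["position"])@c["rotation"]; q=q/q[...,2:]
    return (q@c["intrinsics"].T)[...,:2]
def ray(c,uv,h):
    d=c["rotation"]@np.linalg.inv(c["intrinsics"])@np.array([uv[0],uv[1],1.]); p=c["position"]
    return p+d*(h-p[2])/d[2]
E
python3 - <<'E'
from h import *
t=dict(np.load("top0.npz"));s=dict(np.load("scene0.npz"))
Pt=cloud(t);Ps=cloud(s)
for n,P,px in(("top",Pt,[(355,210),(340,243),(362,252),(172,170),(150,175),(190,185),(300,225),(245,237),(275,215),(320,275),(330,290),(225,215),(250,100),(330,100),(420,165)]),("scene",Ps,[(300,155),(299,200),(320,196),(275,235),(200,270)])):
    for a in px: print(n,a,np.round(P[a[1],a[0]],3))
# height of rim: cloud points in tote region
def crop(c,x0,y0,x1,y1): return cv2.resize(c["color"][y0:y1,x0:x1,::-1],(400,400*(y1-y0)//(x1-x0)),interpolation=cv2.INTER_CUBIC)
a=crop(t,300,160,420,280);b=crop(s,250,125,350,225)
cv2.imwrite("pics/c.png",np.hstack([a,b]))
E
```

```text
top (355, 210) [ 0.546 -0.272  0.239]
top (340, 243) [ 0.488 -0.283  0.032]
top (362, 252) [ 0.478 -0.354  0.075]
top (172, 170) [0.494 0.333 0.073]
top (150, 175) [0.454 0.403 0.051]
top (190, 185) [0.474 0.26  0.052]
top (300, 225) [ 0.502 -0.137 -0.002]
top (245, 237) [0.389 0.021 0.002]
top (275, 215) [ 0.502 -0.043 -0.002]
top (320, 275) [ 0.368 -0.261  0.001]
top (330, 290) [ 0.334 -0.309  0.008]
top (225, 215) [0.418 0.099 0.082]
top (250, 100) [0.663 0.097 0.408]
top (330, 100) [ 0.759 -0.094  0.384]
top (420, 165) [ 0.814 -0.429  0.117]
scene (300, 155) [ 0.543 -0.268  0.231]
scene (299, 200) [ 0.526 -0.242  0.07 ]
scene (320, 196) [ 0.48  -0.315  0.07 ]
scene (275, 235) [ 0.468 -0.01   0.057]
scene (200, 270) [0.538 0.257 0.05 ]
```

View pics/c.png

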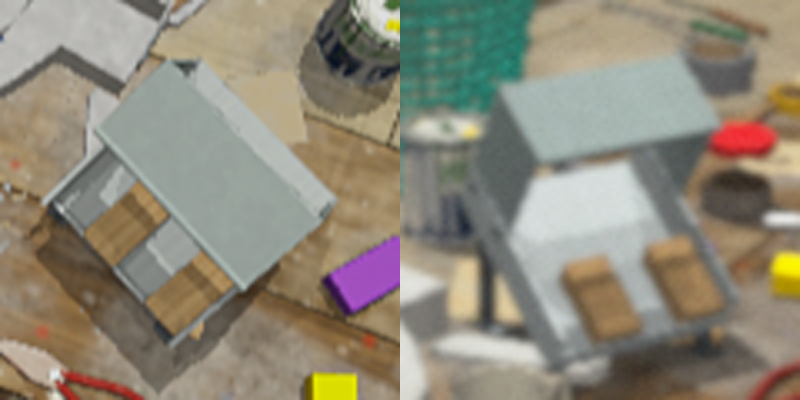

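```bash
python3 - <<'E'
from h import *
t=dict(np.load("top0.npz"));s=dict(np.load("scene0.npz"))
res=[]
for n,c,seed in(("top",t,(355,210)),("scene",s,(300,155))):
    P=cloud(c); q=P[seed[1]-6:seed[1]+7,seed[0]-6:seed[0]+7].reshape(-1,3)
    for it in range(6):
        m=q.mean(0); nn=np.linalg.svd(q-m)[2][2]; nn*=np.sign(nn[2])
        d=np.abs((P-m)@nn)<.005
        d&=np.linalg.norm(P-P[seed[1],seed[0]],axis=-1)<.2
        k,l=cv2.connectedComponents(d.astype(np.uint8),connectivity=4); M=l==l[seed[1],seed[0]]; q=P[M]
    u=-nn*[1,1,0];tilt=np.degrees(np.arccos(nn[2]));u/=np.linalg.norm(u);yaw=np.arctan2(u[1],u[0])
    v=np.array([-u[1],u[0],0]);e=u*np.cos(np.pi/6)+np.array([0,0,.5])
    N=-u*.5+np.array([0,0,np.cos(np.pi/6)])
    A=q@e;B=q@v
    print(n,"tilt",tilt,"yaw",np.degrees(yaw),len(q),"e",A.min(),np.percentile(A,[2,98]),A.max(),"v",B.min(),np.percentile(B,[2,98]),B.max(),"n",np.median(q@N))
    r=cv2.minAreaRect(np.stack([A,B],1).astype(np.float32)); print(r)
    L=e*(np.percentile(A,1.)-.112)+v*np.median([B.min(),B.max()])+N*(np.median(q@N)-.154)
    print("lip est",L)
    # floor, blocks
    D=(P-L); fe,fv,fn=D@e,D@v,D@N
    col=c["color"].astype(int); wood=(col[...,0]-col[...,2]>35)
    reg=(fe>-.02)&(fe<.11)&(np.abs(fv)<.088)&(np.abs(fn)<.06)
    fl=reg&~wood&(np.abs(fn)<.012)&(fe>.02); print("floor n",np.median(fn[fl]),fl.sum())
    W=(reg&wood&(fn>.018)).astype(np.uint8)
    k,l,st,ce=cv2.connectedComponentsWithStats(W)
    for i in range(1,k):
        if st[i,4]>30:
            m=l==i; print("block",st[i,4],"e",fe[m].min(),fe[m].max(),"v",np.percentile(fv[m],[2,50,98]),"n",np.median(fn[m]))
E
```

```text
Traceback (most recent call last):
numpy.linalg.LinAlgError: SVD did not converge
```

```bash
python3 - <<'E'
from h import *
t=dict(np.load("top0.npz"));s=dict(np.load("scene0.npz"))
for n,c,seed in(("top",t,(355,210)),("scene",s,(300,155))):
    P=cloud(c); s0=np.nanmedian(P[seed[1]-4:seed[1]+5,seed[0]-4:seed[0]+5].reshape(-1,3),0)
    q=P[seed[1]-6:seed[1]+7,seed[0]-6:seed[0]+7].reshape(-1,3);q=q[np.isfinite(q[:,0])]
    for it in range(6):
        m=np.median(q,0) if it==0 else q.mean(0); nn=np.linalg.svd(q-q.mean(0),full_matrices=False)[2][2]; nn*=np.sign(nn[2])
        d=np.abs((P-m)@nn)<.006
        d&=np.linalg.norm(P-s0,axis=-1)<.2
        d=cv2.morphologyEx(d.astype(np.uint8),cv2.MORPH_CLOSE,np.ones((3,3)))
        k,l,st,_=cv2.connectedComponentsWithStats(d,connectivity=4); M=(l==1+np.argmax(st[1:,4]))&np.isfinite(P[...,0]); q=P[M]; q=q[np.abs((q-m)@nn)<.006]
    u=-nn*[1,1,0];tilt=np.degrees(np.arccos(nn[2]));u/=np.linalg.norm(u);yaw=np.arctan2(u[1],u[0])
    v=np.array([-u[1],u[0],0]);e=u*np.cos(np.pi/6)+np.array([0,0,.5])
    N=-u*.5+np.array([0,0,np.cos(np.pi/6)])
    A=q@e;B=q@v
    print(n,"tilt",tilt,"yaw",np.degrees(yaw),len(q),"e",np.round(np.percentile(A,[0,2,98,100]),4),"v",np.round(np.percentile(B,[0,2,98,100]),4))
    print(cv2.minAreaRect(np.stack([B,A],1).astype(np.float32)))
    L=e*(np.percentile(A,1.)-.112)+v*np.mean(np.percentile(B,[1,99]))+N*(np.median(q@N)-.154)
    print("lip est",L)
    D=(P-L); fe,fv,fn=D@e,D@v,D@N
    col=c["color"].astype(int); wood=(col[...,0]-col[...,2]>35)
    reg=(fe>-.02)&(fe<.12)&(np.abs(fv)<.1)&(np.abs(fn)<.06)
    fl=reg&~wood&(np.abs(fn)<.012)&(fe>.02)&(np.abs(fv)<.08); print("floor n",np.median(fn[fl]),fl.sum())
    W=(reg&wood&(fn>.018)).astype(np.uint8)
    k,l,st,ce=cv2.connectedComponentsWithStats(W)
    for i in range(1,k):
        if st[i,4]>30:
            m=l==i; print("block",st[i,4],"e",fe[m].min(),fe[m].max(),"v",np.percentile(fv[m],[2,50,98]),"n",np.median(fn[m]))
    # tote rim & floor
    rg=(np.abs(P[...,0]-.5)<.15)&(np.abs(P[...,1]-.335)<.18)
    grey=(col.max(-1)-col.min(-1)<30)
    rim=rg&(np.abs(P[...,2]-.106)<.006); 
    k,l,st,_=cv2.connectedComponentsWithStats(cv2.dilate(rim.astype(np.uint8),np.ones((3,3)))); i=1+np.argmax(st[1:,4]); q=P[rim&(l==i)]
    print("rim",len(q),cv2.minAreaRect(q[:,:2].astype(np.float32)),np.median(q[:,2]))
    fl=rg&grey&(np.abs(P[...,2]-.05)<.008); q=P[fl]; print("tfloor",len(q),np.median(q[:,2]))
# obstacles heights on straight path
P=cloud(t).reshape(-1,3)
g=np.full((12,16),-1.)
for i,x in enumerate(np.arange(.3,.9,.05)):
    for j,y in enumerate(np.arange(.45,-.5,-.06)):
        m=(np.abs(P[:,0]-x)<.025)&(np.abs(P[:,1]-y)<.03)
        if m.any(): g[i,j]=np.nanmax(P[m,2])
print(np.round(np.arange(.45,-.5,-.06),2));print(np.round(g,2))
E
```

```text
top tilt 30.140051134726324 yaw -27.048118490660176 2119 e [0.6071 0.6106 0.6987 0.7003] v [-0.1037 -0.1     0.0803  0.0847]
((-0.009477153420448303, 0.6537351608276367), (0.09305006265640259, 0.18835608661174774), 89.89024353027344)
lip est [ 0.49256642 -0.26232274  0.02880261]
floor n -0.00025349889046091876 378
block 308 e 0.0034463623340176136 0.08232573379124936 v [0.00210237 0.0224191  0.04318111] n 0.027643909510448324
block 321 e 0.003826085303304471 0.0820723413931541 v [-0.08694939 -0.06616098 -0.04554808] n 0.027175547766771533
rim 525 ((0.4761562645435333, 0.33298057317733765), (0.15678302943706512, 0.2475997507572174), 4.370854377746582) 0.10477952822999859
tfloor 2101 0.04891149561927288
scene tilt 29.866293791953165 yaw -26.908951717028 1010 e [0.6031 0.6064 0.6963 0.7013] v [-0.1054 -0.0985  0.0851  0.0882]
((-0.008609600365161896, 0.6519371867179871), (0.19323988258838654, 0.09838136285543442), 0.2734186053276062)
lip est [ 0.49108384 -0.257185    0.02637696]
floor n 0.00043450467957242226 408
block 235 e 0.0016073410992985902 0.09145208489376158 v [-0.08864343 -0.06466756 -0.04359546] n 0.027108672718876306
block 242 e 0.003692281740010267 0.09063816506238276 v [0.00189835 0.02558641 0.04568796] n 0.027656334503852208
rim 789 ((0.4740985035896301, 0.33798038959503174), (0.15828697383403778, 0.24662290513515472), 3.7380659580230713) 0.10490340415477117
tfloor 1831 0.04964694945679793Traceback (most recent call last):
  File "<stdin>", line 42, in <module>
IndexError: index 12 is out of bounds for axis 0 with size 12
```

```bash
cat >> h.py <<'E'
from scipy.spatial.transform import Rotation as Ro
from plant import sense
yaw=np.radians(-27.);u=np.array([np.cos(yaw),np.sin(yaw),0]);v=np.array([-u[1],u[0],0])
e=u*np.cos(np.pi/6)+np.array([0,0,.5]);N=-u*.5+np.array([0,0,np.cos(np.pi/6)])
L=np.array([.4918,-.2598,.0293])
Rt=np.stack([e,-v,-N],1)          # tool in tray
def down(deg): a=np.radians(deg);x=np.array([np.cos(a),np.sin(a),0]);return np.stack([x,[x[1],-x[0],0],[0,0,-1.]],1)
def tp(fe,fv,fn): return L+e*fe+v*fv+N*fn
ya=np.radians(4.);T=np.array([.4750,.3355,0])
def bay(s,h): return T+.059*s*np.array([-np.sin(ya),np.cos(ya),0])+[0,0,h]
def go(p,R=None):
    s=sense();d=(np.asarray(p)-s["ee_pos"])/.05
    print("shift units",np.round(d,2),end=" ")
    if R is not None: print("turn units",np.round(np.degrees((Ro.from_matrix(R)*Ro.from_matrix(s["ee_rot"]).inv()).as_rotvec())/10,2),end=" ")
    print()
def st():
    s=sense();d=s["ee_pos"]-L;f=s["wrist_force"]
    print("t",round(s["time"],2),"pos",np.round(s["ee_pos"],4),"evn",np.round([d@e,d@v,d@N],4),"F",np.round(f,1),"F.evn",np.round([f@e,f@v,f@N],1),"w",round(s["width"],3),"g",round(s["grasp_force"],1),"q",np.round(s["joint_pos"],2))
E
python3 - <<'E'
from h import *
st();print(tp(.0425,.023,.15),tp(.0425,.023,.023),bay(1,.05),bay(-1,.05));go(tp(.0425,.023,.15),Rt)
t=dict(np.load("top0.npz"));P=cloud(t).reshape(-1,3)
xs=np.arange(.3,.86,.05);ys=np.arange(.45,-.5,-.06)
g=[[np.nanmax(np.r_[P[(np.abs(P[:,0]-x)<.025)&(np.abs(P[:,1]-y)<.03),2],-1]) for y in ys] for x in xs]
print(np.round(ys,2));print(np.round(g,2))
E
```

```text
t 0.1 pos [ 0.2146 -0.6131  0.249 ] evn [ 0.0349 -0.4406  0.2336] F [ 0.7  0.  -0.2] F.evn [ 0.4  0.3 -0.5] w 1.002 g 0.0 q [ 1.25  0.32 -0.07  1.45  0.02  1.37 -0.06]
[ 0.46821075 -0.22196717  0.18045381] [ 0.52478966 -0.25079557  0.07046858] [0.47088437 0.39435628 0.05      ] [0.47911563 0.27664372 0.05      ]
shift units [ 5.07  7.82 -1.37] turn units [-0.22 -3.07 -4.52] 
[ 0.45  0.39  0.33  0.27  0.21  0.15  0.09  0.03 -0.03 -0.09 -0.15 -0.21
 -0.27 -0.33 -0.39 -0.45]
[[ 0.13  0.13  0.11  0.03  0.06  0.08  0.08  0.01  0.01 -0.73 -0.71 -0.64
  -0.61 -0.59 -0.6  -0.54]
 [ 0.13  0.12  0.11  0.01  0.01  0.08  0.08  0.03  0.03  0.01  0.01  0.01
   0.02  0.01  0.01  0.01]
 [ 0.11  0.11  0.11  0.11  0.11  0.08  0.08  0.03  0.03  0.01  0.01  0.02
   0.02  0.01  0.01  0.01]
 [ 0.11  0.06  0.1   0.06  0.11  0.08  0.08  0.01  0.09  0.09  0.01  0.01
   0.05  0.22  0.02  0.03]
 [ 0.11  0.06  0.1   0.06  0.11  0.08  0.08  0.01  0.09  0.09  0.07  0.07
   0.23  0.25  0.26  0.01]
 [ 0.11  0.11  0.11  0.11  0.11  0.08  0.08  0.08  0.09  0.09  0.08  0.24
   0.26  0.27  0.27  0.03]
 [ 0.02  0.04  0.03  0.07  0.08  0.38  0.39  0.35  0.08  0.07  0.01  0.27
   0.27  0.27  0.19  0.14]
 [ 0.02  0.04  0.04  0.07  0.08  0.39  0.43  0.42  0.08  0.08  0.07  0.26
   0.2   0.13  0.13  0.01]
 [ 0.07  0.04  0.02  0.07  0.08  0.41  0.54  0.43  0.36  0.37  0.37  0.37
   0.15  0.01  0.01  0.01]
 [ 0.07  0.07  0.07  0.07  0.08 -1.    0.55  0.53  0.39  0.39  0.39  0.38
   0.01  0.01  0.01  0.01]
 [ 0.07  0.06  0.13  0.13  0.13 -1.    0.54  0.53  0.39  0.39  0.38  0.37
   0.03  0.01  0.12  0.13]
 [ 0.01  0.01  0.12  0.08  0.07 -1.    0.51  0.51  0.37  0.01  0.02  0.04
   0.04  0.04  0.12  0.25]]
```

```bash
python3 -m crank '[[[0.3,0.63,0],[0,0,-0.9],70],[[0.3,0.63,0],[0,0,-0.9],70],[[0.3,0.63,0],[0,0,-0.9],70],[[0.3,0.63,0],[0,0,-0.9],70],[[0.3,0.63,0],[0,0,-0.93],70],[[0.3,0.63,0],[-0.45,-0.89,0],70],[[0.3,0.63,0],[-0.45,-0.89,0],70],[[0.3,0.63,0],[-0.45,-0.89,0],70],[[0.3,0.63,0],[0,0,0],70],[[0.3,0.63,0],[0,0,0],70]]'; python3 -c "
from h import *
st();go(tp(.0425,.023,.15),Rt)"
```

```text
time: 1.35
ee_pos: [0.385, -0.325, 0.2375]
ee_rot: [[0.789, -0.436, 0.433], [-0.385, -0.9, -0.204], [0.479, -0.006, -0.878]]
wrist_force: [0.4, 0.6, -0.3]
width: 0.819
grasp_force: 0.0
t 1.35 pos [ 0.385  -0.325   0.2375] evn [ 0.0474 -0.1066  0.2131] F [ 0.4  0.6 -0.3] F.evn [-0.1  0.8 -0.3] w 0.819 g 0.0 q [ 0.93 -0.3  -0.16  2.18 -0.29  0.8  -1.1 ]
shift units [ 1.66  2.06 -1.14] turn units [-0.09 -0.11 -0.12]
```

```bash
python3 -m crank '[[[0.28,0.34,-0.19],[-0.02,-0.02,-0.03],70],[[0.28,0.34,-0.19],[-0.02,-0.02,-0.03],70],[[0.28,0.34,-0.19],[-0.02,-0.02,-0.03],70],[[0.28,0.34,-0.19],[-0.02,-0.02,-0.03],70],[[0.28,0.34,-0.19],[0,-0.02,0],70],[[0.26,0.36,-0.19],[0,0,0],70],[[0,0,0],[0,0,0],70],[[0,0,0],[0,0,0],70],[[0,0,0],[0,0,0],70],[[0,0,0],[0,0,0],70]]'; python3 -c "
from h import *
st();go(tp(.0425,.023,.15),Rt);go(tp(.0425,.023,.06),Rt)
from plant import capture
c=capture('top');cv2.imwrite('pics/t1.png',cv2.resize(c['color'][140:300,260:460,::-1],(800,640))[:600])"
```

```text
time: 2.6
ee_pos: [0.4689, -0.2235, 0.1823]
ee_rot: [[0.772, -0.454, 0.446], [-0.393, -0.891, -0.226], [0.5, -0.001, -0.866]]
wrist_force: [-0.8, -0.3, -0.3]
width: 0.818
grasp_force: 0.0
t 2.6 pos [ 0.4689 -0.2235  0.1823] evn [0.0446 0.0219 0.1509] F [-0.8 -0.3 -0.3] F.evn [-0.6 -0.6  0. ] w 0.818 g 0.0 q [ 0.89 -0.25 -0.47  2.25 -0.14  0.59 -1.54]
shift units [-0.01  0.03 -0.04] turn units [-0.  0. -0.] 
shift units [ 0.79 -0.38 -1.6 ] turn units [-0.  0. -0.]
```

View pics/t1.png

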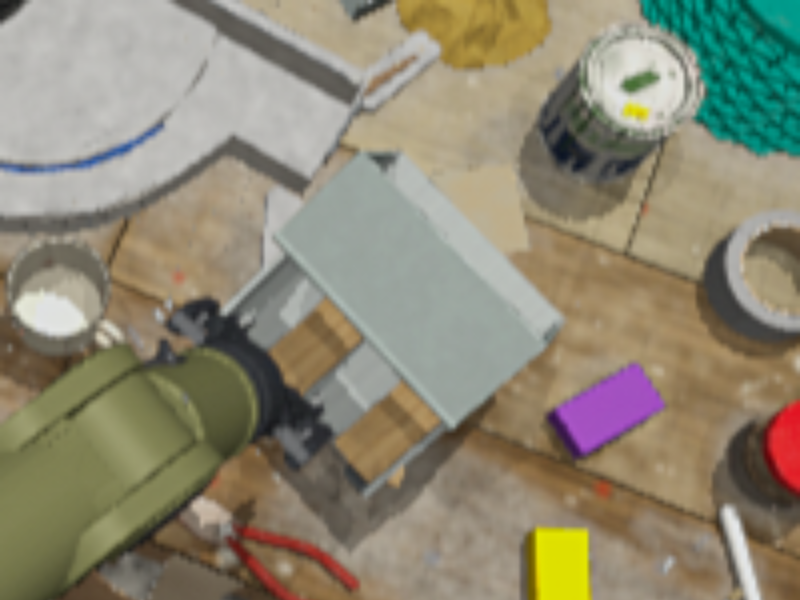

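```bash
python3 -m crank '[[[0.17,-0.087,-0.34],[0,0,0],70],[[0.17,-0.087,-0.33],[0,0,0],70],[[0.17,-0.087,-0.33],[0,0,0],70],[[0.17,-0.087,-0.33],[0,0,0],70],[[0.17,-0.087,-0.33],[0,0,0],70],[[0.1,-0.05,-0.2],[0,0,0],70],[[0.08,-0.04,-0.16],[0,0,0],70],[[0.06,-0.03,-0.12],[0,0,0],70],[[0.04,-0.02,-0.08],[0,0,0],70],[[0,0,0],[0,0,0],70]]'; python3 -c "
from h import *
st();go(tp(.0425,.023,.023),Rt)"
```

```text
time: 3.9
ee_pos: [0.5255, -0.2517, 0.0707]
ee_rot: [[0.772, -0.453, 0.446], [-0.393, -0.892, -0.225], [0.499, -0.001, -0.866]]
wrist_force: [-0.0, 0.4, -0.4]
width: 0.819
grasp_force: 0.0
t 3.9 pos [ 0.5255 -0.2517  0.0707] evn [0.0436 0.0225 0.0227] F [-0.   0.4 -0.4] F.evn [-0.4  0.4 -0.3] w 0.819 g 0.0 q [ 0.91  0.11 -0.55  2.23  0.33  0.32 -1.95]
shift units [-0.01  0.02 -0.01] turn units [-0.01 -0.   -0.01]
```

```bash
python3 -m crank '[[[0,0,0],[0,0,0],55],[[0,0,0],[0,0,0],48],[[0,0,0],[0,0,0],44],[[0,0,0],[0,0,0],40],[[0,0,0],[0,0,0],35],[[0,0,0],[0,0,0],35],[[0,0,0],[0,0,0],35],[[-0.02,0.01,0.04],[0,0,0],35],[[-0.04,0.02,0.08],[0,0,0],35],[[-0.06,0.03,0.12],[0,0,0],35]]'; python3 -c "
from h import *
st();go(tp(.02,.023,.20));go([.42,-.1,.3],down(-27))"
```

```text
time: 5.15
ee_pos: [0.5196, -0.2485, 0.0832]
ee_rot: [[0.772, -0.452, 0.446], [-0.392, -0.892, -0.225], [0.5, -0.001, -0.866]]
wrist_force: [0.9, -0.9, -1.4]
width: 0.51
grasp_force: 61.3
t 5.15 pos [ 0.5196 -0.2485  0.0832] evn [0.044  0.0227 0.0369] F [ 0.9 -0.9 -1.4] F.evn [ 0.3 -0.4 -1.8] w 0.51 g 61.3 q [ 0.94  0.07 -0.57  2.23  0.25  0.34 -1.88]
shift units [-1.82  0.94  2.59] 
shift units [-1.99  2.97  4.34] turn units [ 1.35  2.68 -0.01]
```

```bash
python3 -m crank '[[[-0.18,0.09,0.35],[0,0,0],35],[[-0.18,0.09,0.35],[0,0,0],35],[[-0.18,0.09,0.35],[0,0,0],35],[[-0.18,0.09,0.35],[0,0,0],35],[[-0.18,0.09,0.35],[0,0,0],35],[[-0.18,0.09,0.35],[0,0,0],35],[[0,0.4,0.3],[0.2,0.4,0],35],[[0,0.5,0.4],[0.36,0.71,0],35],[[0,0.6,0.3],[0.36,0.71,0],35],[[0,0.6,0.2],[0.36,0.71,0],35]]'; python3 -c "
from h import *
st();go(bay(1,.20),down(4));go(bay(1,.077))"
```

```text
time: 6.4
ee_pos: [0.4656, -0.1156, 0.2495]
ee_rot: [[0.891, -0.453, 0.023], [-0.452, -0.892, -0.012], [0.026, 0.0, -1.0]]
wrist_force: [0.9, 0.0, -1.2]
width: 0.515
grasp_force: 62.2
t 6.4 pos [ 0.4656 -0.1156  0.2495] evn [0.0332 0.1166 0.2351] F [ 0.9  0.  -1.2] F.evn [ 0.1  0.4 -1.4] w 0.515 g 62.2 q [ 0.92 -0.05 -0.71  1.85 -0.02  1.3  -1.82]
shift units [ 0.1  10.2  -0.99] turn units [0.03 0.15 3.09] 
shift units [ 0.1  10.2  -3.45]
```

```bash
python3 -m crank '[[[0,0.7,0],[0,0,0],35],[[0,1,0],[0,0.15,0.3],35],[[0,1,0],[0,0,0.4],35],[[0,1,0],[0,0,0.4],35],[[0,1,0],[0,0,0.4],35],[[0,1,0],[0,0,0.4],35],[[0,1,0],[0,0,0.4],35],[[0,1,0],[0,0,0.4],35],[[0.1,0.9,0],[0,0,0.4],35],[[0,0.7,0],[0,0,0],35]]'; python3 -c "
from h import *
st();go(bay(1,.20),down(4));go(bay(1,.077))"
```

```text
time: 7.65
ee_pos: [0.4702, 0.3501, 0.2475]
ee_rot: [[0.997, 0.073, 0.004], [0.073, -0.997, -0.01], [0.003, 0.01, -1.0]]
wrist_force: [0.7, 0.4, -1.4]
width: 0.508
grasp_force: 62.2
t 7.65 pos [0.4702 0.3501 0.2475] evn [-0.1474  0.5336  0.337 ] F [ 0.7  0.4 -1.4] F.evn [-0.3  0.7 -1.5] w 0.508 g 62.2 q [ 0.2   0.38 -1.11  1.59  0.35  1.4  -2.44]
shift units [ 0.01  0.89 -0.95] turn units [ 0.06  0.02 -0.02] 
shift units [ 0.01  0.89 -3.41]
```

```bash
python3 -m crank '[[[0,0.45,0],[0.06,0,0],35],[[0,0.44,0],[0,0,0],35],[[0,0,-0.4],[0,0,0],35],[[0,0,-0.5],[0,0,0],35],[[0,0,-0.5],[0,0,0],35],[[0,0,-0.5],[0,0,0],35],[[0,0,-0.5],[0,0,0],35],[[0,0,-0.5],[0,0,0],35],[[0,0,-0.3],[0,0,0],35],[[0,0,0],[0,0,0],35]]'; python3 -c "
from h import *
st();go(bay(1,.0735),down(4))
from plant import capture
c=capture('top');cv2.imwrite('pics/t2.png',cv2.resize(c['color'][110:260,90:290,::-1],(800,600)))"
```

```text
time: 8.9
ee_pos: [0.4701, 0.3913, 0.0864]
ee_rot: [[0.997, 0.071, 0.003], [0.071, -0.997, -0.002], [0.003, 0.003, -1.0]]
wrist_force: [-0.5, 0.1, 0.0]
width: 0.513
grasp_force: 62.2
t 8.9 pos [0.4701 0.3913 0.0864] evn [-0.2442  0.5703  0.2069] F [-0.5  0.1  0. ] F.evn [-0.4 -0.1  0.2] w 0.513 g 62.2 q [ 0.02  0.57 -0.98  1.7   0.52  1.15 -2.61]
shift units [ 0.02  0.06 -0.26] turn units [ 0.01  0.02 -0.01]
```

View pics/t2.png

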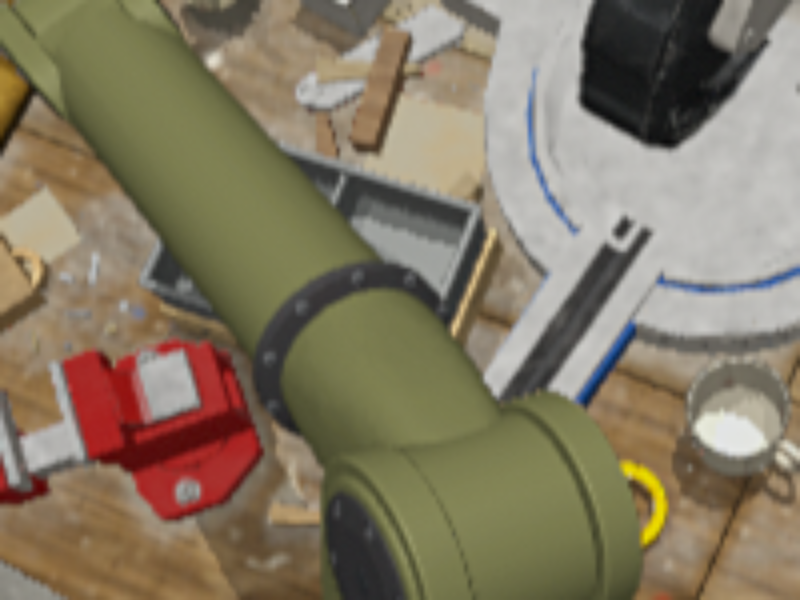

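```bash
python3 -m crank '[[[0,0.03,-0.04],[0,0,0],35],[[0.02,0.03,-0.04],[0,0,0],35],[[0,0,-0.04],[0,0,0],35],[[0,0,-0.04],[0,0,0],35],[[0,0,-0.03],[0,0,0],35],[[0,0,-0.02],[0,0,0],35],[[0,0,-0.02],[0,0,0],35],[[0,0,0],[0,0,0],35],[[0,0,0],[0,0,0],35],[[0,0,0],[0,0,0],35]]'; python3 -c "
from h import *
st()"
```

```text
time: 10.2
ee_pos: [0.4716, 0.396, 0.0765]
ee_rot: [[0.997, 0.071, 0.006], [0.071, -0.997, -0.0], [0.006, 0.001, -1.0]]
wrist_force: [0.5, 0.5, -0.6]
width: 0.514
grasp_force: 62.2
t 10.2 pos [0.4716 0.396  0.0765] evn [-0.2498  0.5751  0.1987] F [ 0.5  0.5 -0.6] F.evn [-0.1  0.7 -0.6] w 0.514 g 62.2 q [-0.    0.58 -0.96  1.7   0.53  1.13 -2.62]
```

```bash
python3 -m crank '[[[0,0,-0.01],[0,0,0],35],[[0,0,-0.01],[0,0,0],35],[[0,0,-0.01],[0,0,0],35],[[0,0,-0.01],[0,0,0],35],[[0,0,-0.01],[0,0,0],35],[[0,0,-0.01],[0,0,0],35],[[0,0,-0.01],[0,0,0],35],[[0,0,0],[0,0,0],35],[[0,0,0],[0,0,0],35],[[0,0,0],[0,0,0],35]]'; python3 -c "
from h import *
st()"
```

```text
time: 11.45
ee_pos: [0.4717, 0.3959, 0.0739]
ee_rot: [[0.997, 0.071, 0.006], [0.071, -0.997, -0.001], [0.006, 0.001, -1.0]]
wrist_force: [-1.1, -1.5, 5.4]
width: 0.518
grasp_force: 63.2
t 11.45 pos [0.4717 0.3959 0.0739] evn [-0.251   0.5751  0.1964] F [-1.1 -1.5  5.4] F.evn [ 2.4 -1.8  4.9] w 0.518 g 63.2 q [-0.    0.59 -0.96  1.71  0.53  1.13 -2.62]
```

Contact (5 N). Release modestly, then lift.

```bash
python3 -m crank '[[[0,0,0],[0,0,0],47],[[0,0,0],[0,0,0],50],[[0,0,0],[0,0,0],54],[[0,0,0],[0,0,0],58],[[0,0,0],[0,0,0],60],[[0,0,0.1],[0,0,0],60],[[0,0,0.4],[0,0,0],60],[[0,0,0.7],[0,0,0],60],[[0,0,0.9],[0,0,0],60],[[0,0,0.9],[0,0,0],60]]'; python3 -c "
from h import *
st();go([.4656,-.1156,.25],down(-27));go(tp(.042,-.066,.12),Rt)"
```

```text
time: 12.7
ee_pos: [0.4711, 0.3973, 0.2261]
ee_rot: [[0.997, 0.073, 0.007], [0.073, -0.997, 0.002], [0.007, -0.002, -1.0]]
wrist_force: [0.5, 0.7, 0.1]
width: 0.704
grasp_force: 0.0
t 12.7 pos [0.4711 0.3973 0.2261] evn [-0.176   0.5761  0.3288] F [0.5 0.7 0.1] F.evn [0.2 0.8 0. ] w 0.704 g 0.0 q [ 0.07  0.45 -1.06  1.55  0.4   1.37 -2.53]
shift units [ -0.11 -10.26   0.48] turn units [-0.    0.04 -3.12] 
shift units [ -0.61 -14.1   -1.44] turn units [-0.6  -2.94 -3.05]
```

```bash
python3 -m crank '[[[0,-0.8,0.4],[0,0,0],60],[[0,-1,0.1],[0,0,-0.4],40],[[0,-1,0],[0,0,-0.4],20],[[0,-1,0],[0,0,-0.4],0],[[0,-1,0],[0,0,-0.4],0],[[0,-1,0],[0,0,-0.4],0],[[0,-1,0],[0,0,-0.4],0],[[0,-1,0],[0,0,-0.4],0],[[0,-1,0],[0,0,-0.3],0],[[0,-1,0],[0,0,0],0]]'; python3 -c "
from h import *
st();go(tp(.042,-.066,.12),Rt)
from plant import capture
c=capture('top');cv2.imwrite('pics/t3.png',cv2.resize(c['color'][110:260,90:290,::-1],(800,600)))"
```

```text
time: 13.95
ee_pos: [0.4725, -0.0943, 0.2496]
ee_rot: [[0.893, -0.45, 0.008], [-0.45, -0.893, -0.005], [0.009, 0.001, -1.0]]
wrist_force: [0.7, -0.3, 0.6]
width: 0.003
grasp_force: 0.0
t 13.95 pos [ 0.4725 -0.0943  0.2496] evn [0.0301 0.1387 0.237 ] F [ 0.7 -0.3  0.6] F.evn [1.  0.  0.1] w 0.003 g 0.0 q [ 0.96 -0.02 -0.8   1.84 -0.01  1.31 -1.87]
shift units [-0.63 -4.27 -1.91] turn units [-1.33 -2.63 -0.02]
```

View pics/t3.png

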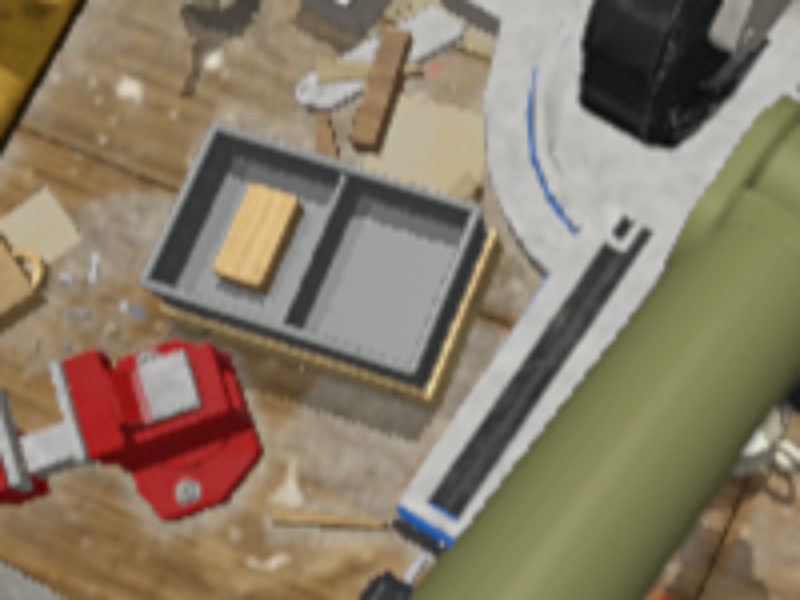

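```bash
python3 -m crank '[[[-0.1,-0.3,0],[-0.44,-0.88,0],0],[[-0.1,-0.5,-0.1],[-0.44,-0.88,0],0],[[-0.1,-0.6,-0.1],[-0.44,-0.87,0],0],[[-0.1,-0.6,-0.2],[0,0,0],0],[[-0.1,-0.6,-0.2],[0,0,0],0],[[-0.1,-0.6,-0.3],[0,0,0],0],[[-0.03,-0.6,-0.4],[0,0,0],0],[[0,-0.47,-0.4],[0,0,0],0],[[0,0,-0.21],[0,0,0],0],[[0,0,0],[0,0,0],0]]'; python3 -c "
from h import *
st();go(tp(.042,-.066,.12),Rt);go(tp(.042,-.066,.053),Rt)
from plant import capture
c=capture('scene');P=cloud(c);D=P-L;fe,fv,fn=D@e,D@v,D@N;col=c['color'].astype(int)
m=(col[...,0]-col[...,2]>35)&(fn>.018)&(fn<.036)&(fe>-.005)&(fe<.1)&(abs(fv)<.1);print(m.sum(),np.percentile(fe[m],[1,99]),np.percentile(fv[m],[1,99]),np.median(fn[m]))"
```

```text
time: 15.25
ee_pos: [0.4597, -0.3087, 0.1331]
ee_rot: [[0.788, -0.452, 0.418], [-0.396, -0.892, -0.218], [0.472, 0.006, -0.882]]
wrist_force: [0.2, -0.4, 0.4]
width: 0.001
grasp_force: 0.0
t 15.25 pos [ 0.4597 -0.3087  0.1331] evn [ 0.0463 -0.0582  0.0931] F [ 0.2 -0.4  0.4] F.evn [ 0.5 -0.3  0.1] w 0.001 g 0.0 q [ 0.68 -0.07 -0.11  2.22 -0.11  0.5  -1.39]
shift units [-0.38  0.02  0.42] turn units [-0.05 -0.18 -0.01] 
shift units [ 0.22 -0.29 -0.74] turn units [-0.05 -0.18 -0.01] 
222 [0.00174657 0.08429914] [-0.08778007 -0.0402877 ] 0.02597029312692547
```

```bash
python3 -m crank '[[[0,-0.05,0],[-0.05,-0.18,0],0],[[0.05,-0.04,-0.13],[0,0,0],0],[[0.05,-0.05,-0.15],[0,0,0],0],[[0.05,-0.05,-0.15],[0,0,0],0],[[0.04,-0.05,-0.15],[0,0,0],0],[[0.03,-0.03,-0.1],[0,0,0],0],[[0,0,-0.05],[0,0,0],0],[[0,0,0],[0,0,0],0],[[0,0,0],[0,0,0],0],[[0,0,0],[0,0,0],0]]'; python3 -c "
from h import *
st();go(tp(.042,-.065,.047),Rt)"
```

```text
time: 16.55
ee_pos: [0.4703, -0.324, 0.0972]
ee_rot: [[0.771, -0.454, 0.446], [-0.393, -0.891, -0.227], [0.501, 0.0, -0.866]]
wrist_force: [0.2, -0.2, 0.6]
width: 0.0
grasp_force: 0.0
t 16.55 pos [ 0.4703 -0.324   0.0972] evn [ 0.0426 -0.067   0.0538] F [ 0.2 -0.2  0.6] F.evn [ 0.5 -0.1  0.4] w 0.0 g 0.0 q [ 0.68  0.01 -0.08  2.24 -0.17  0.37 -1.31]
shift units [ 0.07  0.01 -0.12] turn units [ 0.  0. -0.]
```

```bash
python3 -m crank '[[[0.01,0,-0.017],[0,0,0],0],[[0.01,0,-0.017],[0,0,0],0],[[0.01,0,-0.017],[0,0,0],0],[[0.01,0,-0.017],[0,0,0],0],[[0.01,0,-0.017],[0,0,0],0],[[0.01,0,-0.017],[0,0,0],0],[[0.009,-0.005,-0.017],[0,0,0],0],[[0,0,0],[0,0,0],0],[[0,0,0],[0,0,0],0],[[0,0,0],[0,0,0],0]]'; python3 -c "
from h import *
st();go(tp(.042,-.065,.047),Rt)"
```

```text
time: 17.8
ee_pos: [0.4736, -0.3242, 0.0909]
ee_rot: [[0.771, -0.454, 0.446], [-0.393, -0.891, -0.227], [0.5, -0.0, -0.866]]
wrist_force: [-1.0, 0.2, 0.7]
width: 0.002
grasp_force: 0.0
t 17.8 pos [ 0.4736 -0.3242  0.0909] evn [ 0.0421 -0.0656  0.0468] F [-1.   0.2  0.7] F.evn [-0.5 -0.3  1.1] w 0.002 g 0.0 q [ 0.67  0.03 -0.09  2.24 -0.16  0.35 -1.32]
shift units [0.   0.01 0.  ] turn units [0. 0. 0.]
```

```bash
python3 -m crank '[[[0.0045,-0.002,-0.0087],[0,0,0],0],[[0.0045,-0.002,-0.0087],[0,0,0],0],[[0.0045,-0.002,-0.0087],[0,0,0],0],[[0.0045,-0.002,-0.0087],[0,0,0],0],[[0,0,0],[0,0,0],0],[[0,0,0],[0,0,0],0],[[0,0,0],[0,0,0],0],[[0,0,0],[0,0,0],0],[[0,0,0],[0,0,0],0],[[0,0,0],[0,0,0],0]]'; python3 -c "
from h import *
st()"
```

```text
time: 19.05
ee_pos: [0.474, -0.3244, 0.0904]
ee_rot: [[0.772, -0.454, 0.445], [-0.393, -0.891, -0.227], [0.5, -0.0, -0.866]]
wrist_force: [-14.4, 8.4, 19.8]
width: 0.005
grasp_force: 12.8
t 19.05 pos [ 0.474  -0.3244  0.0904] evn [ 0.0422 -0.0656  0.0462] F [-14.4   8.4  19.8] F.evn [-4.5  0.9 25.4] w 0.005 g 12.8 q [ 0.67  0.03 -0.09  2.24 -0.16  0.35 -1.32]
```

```bash
python3 -m crank '[[[-0.0075,0.004,0.0145],[0,0,0],0],[[0,0,0],[0,0,0],0],[[0,0,0],[0,0,0],0],[[0,0,0],[0,0,0],0],[[0,0,0],[0,0,0],0],[[0,0,0],[0,0,0],0],[[0,0,0],[0,0,0],0],[[0,0,0],[0,0,0],0],[[0,0,0],[0,0,0],0],[[0,0,0],[0,0,0],0]]'; python3 -c "
from h import *
st()"
```

```text
time: 20.3
ee_pos: [0.474, -0.3244, 0.0905]
ee_rot: [[0.772, -0.454, 0.446], [-0.393, -0.891, -0.227], [0.5, -0.0, -0.866]]
wrist_force: [-8.0, 4.9, 11.3]
width: 0.002
grasp_force: 6.9
t 20.3 pos [ 0.474  -0.3244  0.0905] evn [ 0.0422 -0.0656  0.0463] F [-8.   4.9 11.3] F.evn [-2.5  0.8 14.5] w 0.002 g 6.9 q [ 0.67  0.03 -0.09  2.24 -0.16  0.35 -1.32]
```

```bash
python3 -m crank '[[[-0.002,0.001,0.004],[0,0,0],0],[[0.02,0.04,0],[0,0,0],0],[[0.038,0.075,0],[0,0,0],0],[[0.038,0.075,0],[0,0,0],0],[[0.038,0.075,0],[0,0,0],0],[[0.038,0.075,0],[0,0,0],0],[[0.02,0.04,0],[0,0,0],0],[[0,0,0],[0,0,0],0],[[0,0,0],[0,0,0],0],[[0,0,0],[0,0,0],0]]'; python3 -c "
from h import *
st()
from plant import capture
c=capture('scene');P=cloud(c);D=P-L;fe,fv,fn=D@e,D@v,D@N;col=c['color'].astype(int)
m=(col[...,0]-col[...,2]>35)&(fn>.018)&(fn<.036)&(fe>-.005)&(fe<.1)&(abs(fv)<.1);print(m.sum(),np.percentile(fe[m],[1,99]),np.percentile(fv[m],[1,99]),np.median(fn[m]),cv2.minAreaRect(np.stack([fv[m],fe[m]],1).astype(np.float32)))"
```

```text
time: 21.55
ee_pos: [0.4837, -0.3065, 0.0909]
ee_rot: [[0.77, -0.455, 0.446], [-0.394, -0.89, -0.229], [0.502, 0.001, -0.865]]
wrist_force: [-4.1, 0.0, 4.9]
width: 0.003
grasp_force: 3.3
t 21.55 pos [ 0.4837 -0.3065  0.0909] evn [ 0.0429 -0.0453  0.0464] F [-4.1  0.   4.9] F.evn [-0.7 -1.8  6.1] w 0.003 g 3.3 q [ 0.64  0.02 -0.1   2.25 -0.09  0.35 -1.43]
148 [0.0009402  0.08234366] [-0.06300808 -0.02098417] 0.025691146255597527 ((-0.04182372987270355, 0.04374292865395546), (0.08620540797710419, 0.045573584735393524), 87.47700500488281)
```

```bash
python3 -m crank '[[[0.0027,-0.0013,-0.0055],[0,0,0],0],[[0.02,0.04,0],[0,0,0],0],[[0.038,0.075,-0.001],[0,0,0],0],[[0.038,0.075,-0.001],[0,0,0],0],[[0.038,0.075,-0.001],[0,0,0],0],[[0.038,0.075,-0.001],[0,0,0],0],[[0.038,0.075,-0.001],[0,0,0],0],[[0.02,0.04,0],[0,0,0],0],[[0,0,0],[0,0,0],0],[[0,0,0],[0,0,0],0]]'; python3 -c "
from h import *
st()"
python3 -m crank '[[[-0.02,0.01,0.04],[0,0,0],0],[[-0.09,0.05,0.17],[0,0,0],0],[[-0.18,0.09,0.34],[0,0,0],0],[[-0.18,0.09,0.34],[0,0,0],0],[[-0.18,0.09,0.34],[0,0,0],20],[[-0.09,0.05,0.17],[0,0,0],40],[[0,0,0],[0,0,0],68],[[0,0,0],[0,0,0],68],[[0,0,0],[0,0,0],68],[[0,0,0],[0,0,0],68]]'; python3 -c "
from h import *
st()
from plant import capture
c=capture('scene');P=cloud(c);D=P-L;fe,fv,fn=D@e,D@v,D@N;col=c['color'].astype(int)
m=(col[...,0]-col[...,2]>35)&(fn>.018)&(fn<.036)&(fe>-.005)&(fe<.1)&(abs(fv)<.1);r=cv2.minAreaRect(np.stack([fv[m],fe[m]],1).astype(np.float32));print(m.sum(),np.percentile(fe[m],[1,99]),np.percentile(fv[m],[1,99]),r)
go(tp(.0425,r[0][0],.08),Rt);go(tp(.0425,r[0][0],.023),Rt)
cv2.imwrite('pics/s4.png',cv2.resize(c['color'][120:240,240:360,::-1],(600,600)))"
```

```text
time: 22.85
ee_pos: [0.4953, -0.285, 0.0912]
ee_rot: [[0.769, -0.456, 0.447], [-0.394, -0.89, -0.23], [0.503, 0.001, -0.864]]
wrist_force: [-7.2, -2.0, 10.2]
width: 0.002
grasp_force: 5.9
t 22.85 pos [ 0.4953 -0.285   0.0912] evn [ 0.0435 -0.0209  0.0464] F [-7.2 -2.  10.2] F.evn [ 0.3 -5.1 11.6] w 0.002 g 5.9 q [ 0.6   0.02 -0.13  2.25  0.01  0.34 -1.57]
time: 24.1
ee_pos: [0.4582, -0.2636, 0.1589]
ee_rot: [[0.772, -0.454, 0.445], [-0.393, -0.891, -0.227], [0.499, -0.0, -0.866]]
wrist_force: [-0.6, -0.3, 0.7]
width: 0.797
grasp_force: 0.0
t 24.1 pos [ 0.4582 -0.2636  0.1589] evn [ 0.0403 -0.0186  0.1264] F [-0.6 -0.3  0.7] F.evn [-0.  -0.5  0.8] w 0.797 g 0.0 q [ 0.6  -0.19 -0.12  2.27 -0.05  0.53 -1.52]
226 [0.00186553 0.08490944] [-0.04110919  0.00402791] ((-0.018955819308757782, 0.04478814825415611), (0.048077017068862915, 0.08648978918790817), 0.3298295736312866)
shift units [ 0.44 -0.23 -0.78] turn units [-0. -0. -0.] 
shift units [ 0.95 -0.49 -1.77] turn units [-0. -0. -0.]
```

View pics/s4.png

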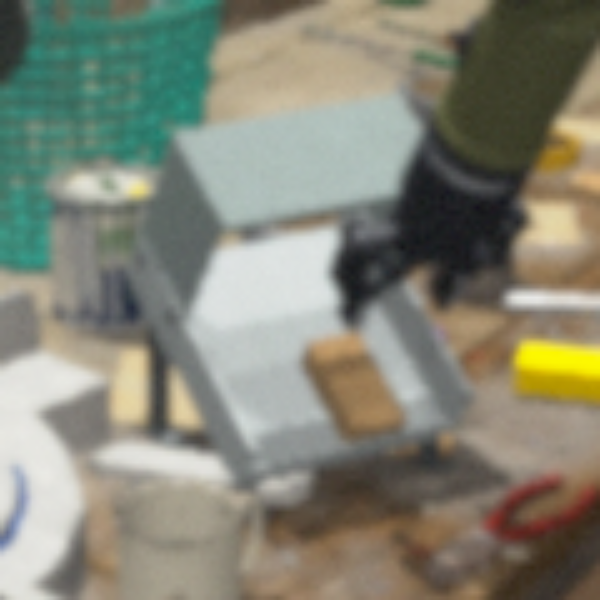

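```bash
python3 -m crank '[[[0.17,-0.09,-0.32],[0,0,0],68],[[0.17,-0.09,-0.32],[0,0,0],68],[[0.17,-0.09,-0.32],[0,0,0],68],[[0.15,-0.07,-0.26],[0,0,0],68],[[0.1,-0.05,-0.2],[0,0,0],68],[[0.09,-0.05,-0.16],[0,0,0],68],[[0.06,-0.03,-0.12],[0,0,0],68],[[0.04,-0.02,-0.07],[0,0,0],68],[[0,0,0],[0,0,0],68],[[0,0,0],[0,0,0],68]]'; python3 -c "
from h import *
st();go(tp(.0425,-.019,.023),Rt)"
```

```text
time: 25.4
ee_pos: [0.5059, -0.2882, 0.0714]
ee_rot: [[0.771, -0.454, 0.446], [-0.393, -0.891, -0.227], [0.501, -0.0, -0.866]]
wrist_force: [1.1, -0.1, 0.3]
width: 0.796
grasp_force: 0.0
t 25.4 pos [ 0.5059 -0.2882  0.0714] evn [ 0.0431 -0.0189  0.0237] F [ 1.1 -0.1  0.3] F.evn [ 1.   0.4 -0.3] w 0.796 g 0.0 q [ 0.6   0.08 -0.13  2.24  0.03  0.3  -1.6 ]
shift units [-0.   -0.   -0.02] turn units [0. 0. 0.]
```

```bash
python3 -m crank '[[[0,0,0],[0,0,0],55],[[0,0,0],[0,0,0],48],[[0,0,0],[0,0,0],44],[[0,0,0],[0,0,0],40],[[0,0,0],[0,0,0],35],[[0,0,0],[0,0,0],35],[[0,0,0],[0,0,0],35],[[-0.02,0.01,0.04],[0,0,0],35],[[-0.04,0.02,0.08],[0,0,0],35],[[-0.06,0.03,0.12],[0,0,0],35]]'; python3 -c "
from h import *
st()"
```

```text
time: 26.65
ee_pos: [0.4998, -0.285, 0.0833]
ee_rot: [[0.772, -0.454, 0.446], [-0.393, -0.891, -0.227], [0.5, -0.0, -0.866]]
wrist_force: [-0.1, -0.2, -1.6]
width: 0.515
grasp_force: 61.2
t 26.65 pos [ 0.4998 -0.285   0.0833] evn [ 0.043  -0.0188  0.0375] F [-0.1 -0.2 -1.6] F.evn [-0.9 -0.2 -1.4] w 0.515 g 61.2 q [ 0.61  0.04 -0.13  2.25  0.02  0.33 -1.58]
```

```bash
python3 -m crank '[[[-0.18,0.09,0.35],[0,0,0],35],[[-0.18,0.09,0.35],[0,0,0],35],[[-0.18,0.09,0.35],[0,0,0],35],[[-0.18,0.09,0.35],[0,0,0],35],[[-0.18,0.09,0.35],[0,0,0],35],[[0,0.3,0.35],[0.2,0.4,0],35],[[0.1,0.5,0.4],[0.36,0.71,0],35],[[0.1,0.6,0.4],[0.36,0.71,0],35],[[0.1,0.6,0.3],[0.36,0.71,0],35],[[0.1,0.6,0.1],[0,0,0],35]]'; python3 -c "
from h import *
st();go(bay(-1,.20),down(4))"
```

```text
time: 27.9
ee_pos: [0.4763, -0.1323, 0.2487]
ee_rot: [[0.891, -0.454, 0.025], [-0.454, -0.891, -0.013], [0.028, 0.0, -1.0]]
wrist_force: [-0.4, 0.7, -1.6]
width: 0.517
grasp_force: 62.1
t 27.9 pos [ 0.4763 -0.1323  0.2487] evn [0.0477 0.1066 0.2259] F [-0.4  0.7 -1.6] F.evn [-1.4  0.4 -1. ] w 0.517 g 62.1 q [ 0.52 -0.02 -0.31  1.84  0.    1.29 -1.83]
shift units [ 0.06  8.18 -0.97] turn units [0.03 0.16 3.1 ]
```

```bash
python3 -m crank '[[[0,0.7,0],[0,0,0],35],[[0,1,0],[0.03,0.16,0.3],35],[[0,1,0],[0,0,0.4],35],[[0,1,0],[0,0,0.4],35],[[0,1,0],[0,0,0.4],35],[[0,1,0],[0,0,0.4],35],[[0,1,0],[0,0,0.4],35],[[0.05,0.9,0],[0,0,0.4],35],[[0,0.55,0],[0,0,0.4],35],[[0,0,0],[0,0,0],35]]'; python3 -c "
from h import *
st();go(bay(-1,.085),down(4))"
```

```text
time: 29.15
ee_pos: [0.4763, 0.2767, 0.2478]
ee_rot: [[0.997, 0.075, 0.001], [0.075, -0.997, -0.008], [0.0, 0.008, -1.0]]
wrist_force: [-0.1, -1.2, -0.2]
width: 0.516
grasp_force: 62.1
t 29.15 pos [0.4763 0.2767 0.2478] evn [-0.1136  0.471   0.318 ] F [-0.1 -1.2 -0.2] F.evn [ 0.3 -1.1 -0.4] w 0.516 g 62.1 q [ 0.07  0.17 -0.72  1.68  0.12  1.34 -2.17]
shift units [ 0.06 -0.   -3.26] turn units [ 0.05  0.01 -0.03]
```

```bash
python3 -m crank '[[[0.06,0,-0.3],[0.05,0,0],35],[[0,0,-0.5],[0,0,0],35],[[0,0,-0.5],[0,0,0],35],[[0,0,-0.5],[0,0,0],35],[[0,0,-0.5],[0,0,0],35],[[0,0,-0.5],[0,0,0],35],[[0,0,-0.3],[0,0,0],35],[[0,0,-0.2],[0,0,0],35],[[0,0,-0.06],[0,0,0],35],[[0,0,0],[0,0,0],35]]'; python3 -c "
from h import *
st()"
```

```text
time: 30.4
ee_pos: [0.4807, 0.275, 0.0804]
ee_rot: [[0.998, 0.07, 0.003], [0.07, -0.998, 0.001], [0.003, -0.0, -1.0]]
wrist_force: [0.0, -0.6, -1.0]
width: 0.513
grasp_force: 62.1
t 30.4 pos [0.4807 0.275  0.0804] evn [-0.1933  0.4714  0.1706] F [ 0.  -0.6 -1. ] F.evn [-0.3 -0.5 -1. ] w 0.513 g 62.1 q [ 0.02  0.34 -0.68  1.86  0.25  1.02 -2.26]
```

```bash
python3 -m crank '[[[0,0,-0.02],[0,0,0],35],[[0,0,-0.02],[0,0,0],35],[[0,0,-0.02],[0,0,0],35],[[0,0,-0.01],[0,0,0],35],[[0,0,-0.01],[0,0,0],35],[[0,0,-0.01],[0,0,0],35],[[0,0,-0.01],[0,0,0],35],[[0,0,0],[0,0,0],35],[[0,0,0],[0,0,0],35],[[0,0,0],[0,0,0],35]]'; python3 -c "
from h import *
st()"
```

```text
time: 31.65
ee_pos: [0.4803, 0.2749, 0.075]
ee_rot: [[0.998, 0.07, 0.002], [0.07, -0.998, 0.0], [0.002, -0.0, -1.0]]
wrist_force: [0.2, 0.3, -1.1]
width: 0.515
grasp_force: 62.1
t 31.65 pos [0.4803 0.2749 0.075 ] evn [-0.1962  0.4712  0.1661] F [ 0.2  0.3 -1.1] F.evn [-0.6  0.3 -1. ] w 0.515 g 62.1 q [ 0.02  0.35 -0.68  1.87  0.26  1.01 -2.27]
```

```bash
python3 -m crank '[[[0,0,-0.008],[0,0,0],35],[[0,0,-0.008],[0,0,0],35],[[0,0,-0.008],[0,0,0],35],[[0,0,-0.008],[0,0,0],35],[[0,0,0],[0,0,0],35],[[0,0,0],[0,0,0],35],[[0,0,0],[0,0,0],35],[[0,0,0],[0,0,0],35],[[0,0,0],[0,0,0],35],[[0,0,0],[0,0,0],35]]'; python3 -c "
from h import *
st()"
```

```text
time: 32.9
ee_pos: [0.4804, 0.2749, 0.0745]
ee_rot: [[0.998, 0.07, 0.003], [0.07, -0.998, -0.0], [0.003, 0.001, -1.0]]
wrist_force: [-3.5, -1.6, 8.2]
width: 0.511
grasp_force: 63.2
t 32.9 pos [0.4804 0.2749 0.0745] evn [-0.1965  0.4712  0.1656] F [-3.5 -1.6  8.2] F.evn [ 2.1 -3.   8.3] w 0.511 g 63.2 q [ 0.02  0.35 -0.68  1.87  0.26  1.01 -2.27]
```

Contact; release, lift, and clear off toward −y for a look.

```bash
python3 -m crank '[[[0,0,0],[0,0,0],47],[[0,0,0],[0,0,0],50],[[0,0,0],[0,0,0],54],[[0,0,0],[0,0,0],58],[[0,0,0],[0,0,0],60],[[0,0,0.1],[0,0,0],60],[[0,0,0.4],[0,0,0],60],[[0,0,0.7],[0,0,0],60],[[0,0,0.9],[0,0,0],60],[[0,0,0.9],[0,0,0],60]]'; python3 -m crank '[[[0,-0.5,0.4],[0,0,0],60],[[0,-1,0.1],[0,0,-0.4],60],[[0,-1,0],[0,0,-0.4],60],[[0,-1,0],[0,0,-0.4],60],[[0,-1,0],[0,0,-0.4],60],[[0,-1,0],[0,0,-0.4],60],[[0,-0.5,0],[0,0,0],60],[[0,0,0],[0,0,0],60],[[0,0,0],[0,0,0],60],[[0,0,0],[0,0,0],60]]'; python3 -c "
from h import *
st()
from plant import capture
c=capture('top');cv2.imwrite('pics/t5.png',c['color'][...,::-1])
P=cloud(c);col=c['color'].astype(int)
for s in(1,-1):
  b=bay(s,0);m=(col[...,0]-col[...,2]>35)&(np.hypot(P[...,0]-b[0],P[...,1]-b[1])<.06)&(P[...,2]>.06)&(P[...,2]<.095)
  q=P[m];print(m.sum(),np.percentile(q[:,2],[5,50,95]),cv2.minAreaRect(q[:,:2].astype(np.float32)))"
```

```text
time: 34.15
ee_pos: [0.4803, 0.274, 0.2258]
ee_rot: [[0.998, 0.069, 0.003], [0.069, -0.998, -0.0], [0.003, 0.001, -1.0]]
wrist_force: [1.4, -0.4, 0.2]
width: 0.704
grasp_force: 0.0
time: 35.4
ee_pos: [0.4803, -0.0236, 0.2487]
ee_rot: [[0.962, -0.273, 0.002], [-0.273, -0.962, -0.0], [0.002, -0.0, -1.0]]
wrist_force: [-0.1, 0.4, -0.5]
width: 0.706
grasp_force: 0.0
t 35.4 pos [ 0.4803 -0.0236  0.2487] evn [0.008  0.2052 0.2488] F [-0.1  0.4 -0.5] F.evn [-0.5  0.3 -0.3] w 0.706 g 0.0 q [ 0.45 -0.03 -0.45  1.84 -0.01  1.32 -1.84]
347 [0.06810657 0.07607779 0.08046737] ((0.47370636463165283, 0.3927091956138611), (0.0859508216381073, 0.04781239107251167), 4.4879608154296875)
345 [0.06923278 0.07620025 0.08027482] ((0.4827343225479126, 0.2723284959793091), (0.08425874263048172, 0.0469805933535099), 5.20801305770874)
```

View pics/t5.png

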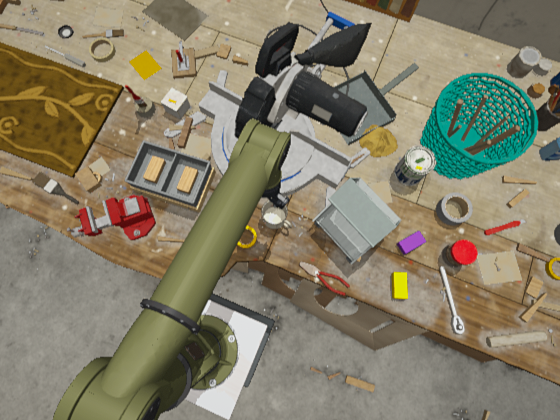

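Both blocks lie flat, one in each bay, at (155,167) and (187,180). The mug (275,215), the tape and the pliers (325,278) are where they were, and the arm is clear of everything.

```bash
python3 -c "
from plant import hand_in
print(hand_in())"
```

```text
the job is handed in; nothing more can be done
None
```

Both blocks are flat in the tote, one per bay, upper faces up; the mug, tape roll and pliers were not touched, and the job was handed in at about 35 s, though pressing the wall block briefly reached about 25 N (advised 8–14 N) before I eased off to drag it.

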